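Touch off three locating stops on a laptop casting

ROBOT

A 7-joint arm with a two-finger parallel gripper is mounted at the origin on the work surface. World frame = base frame: x ahead of the robot, y to its left, z up, the work surface at z = 0. Lengths are in m, angles in rad, forces in N, time in s.
With the tool pointing down it reaches from about 0.425 to 0.875 m from the base axis. Payload 4.7 kg.
Tool frame: the origin (TCP) lies midway between the tips of the shut fingers; the grasp point (between the pads) lies 19 mm behind it; z points along the fingers, y is the line along which they close (so a half turn about z gives the same grasp; the last joint's range is limited). The gripper opens to 87 mm and grips with 3 to 60 N. Pads are 19 mm wide; open, the fingers measure 117 mm over their backs; the gripper's body (75 mm by 190 mm) begins 51 mm behind the grasp point.
Start: joints at [1.161, 0.321, -0.07, 1.45, 0.023, 1.371, -0.057], TCP at [0.267, -0.593, 0.223] pointing down, gripper open.
Joint ranges: [-2.86, 2.86], [-0.3, 2.09], [-1.38, 1.24], [0.06, 2.45], [-1.56, 4.7], [0.09, 2.05], [-2.69, 2.69]. Speed limits (rad/s): [2.57, 2.57, 3.14, 3.14, 3.14, 3.14, 3.14].

INTERFACE

Orientations are given as a unit quaternion [w, x, y, z].
In Python, from cell import manip, viewer gives the robot as it stands.
- The arm moves only by the tool carry_out, never from a script. Its argument "series" is a list of rows, each an object with "offset": the shift along the tool's x, y, z in units of 40 mm (1.0 is 40 mm), a list of three; "rot": the turn, a rotation vector about the tool's x, y, z in units of 6 degrees (1.0 is 6 degrees), a list of three; "claw": the opening in per cent of the stroke, from 0 (shut) to 100 (fully open). A call has 1 to 5 rows; each row shifts and turns the commanded pose from where the row before left it, along the tool's axes as they then stand; what a row does not reach is not made up. A row lasts 1/10 s, in which the tool goes at most 50 mm and 8.59 degrees, less where a joint would pass 70% of its speed; a pose out of reach is approached as far as the arm can. A call is refused whole if a number of a shift passes 1 or a number of a turn 1, either way. A call with a gripper value outside its range is refused whole. The fingers move at their own pace and stop on an object; the grip force is fixed at half the most. Time passes only in rows, so rows that do not move let the fingers close. It gives the time, the measured TCP pose, the force, the opening and the grip force at its end, in the units of the state.
- manip.get_state(): the state, without advancing time (a new reading comes with each control period).
- viewer.camera(name): name is "scene" or "top" or "wrist"; returns a dict with "img" (480x640x3 uint8, blue, green, red), "depth" (480x640 float32, m along the optical axis (not along the pixel's ray), 0 where there is no reading), "fx", "fy", "cx", "cy" (pixels), "world_to_cam" (4x4, takes a point from world to camera coordinates). Camera axes: x right, y down, z forward; pixel columns grow to the right and rows downward; lengths in m; the calibration is good to about 2 mm. A picture is of the moment at which its call begins.
- manip.finish_job(): hands the job in; it is judged then, once.
The state is a dict: "time": time; "joints": joint angles; "joint_vel": joint speeds; "tau": joint torques, N m; "position": TCP position; "orientation": TCP orientation; "force": force on the tool from outside, world axes, zero at the start; "wrist_torque": the same for the moment, N m; "finger_gap": opening from 0.0 (shut) to 1.0 (fully open); "finger_force": force on a finger pad.
Only numpy, scipy, OpenCV 4.12 (cv2) and the standard library are available. Lean on these libraries where they do the work, as an engineer would, in place of code of your own. Each camera call takes 0.05 s, during which the arm holds its last target. There are 200 camera calls.

TASK

Set the rework fixture to the clamped laptop casting: slide each of the three stops up by its black post until its spring nose bears gently on the brass button in front of it, the orange ring about half sunk in, never driven hard. Set both blue stops on the long edge first, then the yellow one on the short edge, and leave everything set, let go and nothing else moved.

Things in the scene. Friction and masses are not known exactly. Their poses are not given: they have to be found in the camera images.
- fixture: aluminium base plate, 12 mm thick, 340 x 430 mm, bolted to the table; carries casting, rails and stops. Origin at table height, inside the plate; its +x points away from the robot and +y to the robot's left, but the whole is turned by up to 0.25 rad either way
- casting: open cast laptop base, 190 (its x) x 270 (its y) x 22 mm, clamped down on the plate, its top 32 mm above the plate; origin: centre of its underside. Three brass screw-in buttons, 16 mm across, stand out of its edges, two on the long edge facing the robot, one on the short right-hand edge. Casting and buttons do not give way
- stop1: sliding stop (blue, on the long edge, left): block 50 long x 32 wide, 8 to 34 mm above the origin, on a rail, with a black upright push post on it. Origin: under the post's centre, at the plate's top face. It slides level, straight towards its button, along its own +x (60 mm of travel, started 0 to 30 mm along), and stays where it is left
- stop2: sliding stop (blue, on the long edge, right): block 50 long x 32 wide, 8 to 34 mm above the origin, on a rail, with a black upright push post on it. Origin: under the post's centre, at the plate's top face. It slides level, straight towards its button, along its own +x (60 mm of travel, started 0 to 30 mm along), and stays where it is left
- stop3: sliding stop (yellow, on the short right-hand edge): block 50 long x 32 wide, 8 to 34 mm above the origin, on a rail, with a black upright push post on it. Origin: under the post's centre, at the plate's top face. It slides level, straight towards its button, along its own +x (60 mm of travel, started 0 to 30 mm along), and stays where it is left
- post1 (a point): centre of the top of stop1's black push post, 75 mm above the stop's origin; the post is 24 wide x 14 mm deep along the slide, and rises 41 mm above the block. Sliding takes a steady 7 to 11 N, differing from stop to stop; once the nose springs in, the push grows above that by the spring's force
- post2 (a point): centre of the top of stop2's black push post, 75 mm above the stop's origin; the post is 24 wide x 14 mm deep along the slide, and rises 41 mm above the block. Sliding takes a steady 7 to 11 N, differing from stop to stop; once the nose springs in, the push grows above that by the spring's force
- post3 (a point): centre of the top of stop3's black push post, 75 mm above the stop's origin; the post is 24 wide x 14 mm deep along the slide, and rises 41 mm above the block. Sliding takes a steady 7 to 11 N, differing from stop to stop; once the nose springs in, the push grows above that by the spring's force
- tip1 (a point): tip of stop1's steel ball nose when not pressed in (moves with the block, not with the spring), 55 mm ahead of the stop's origin, 21 mm above it. Spring: 1.5 N per mm, 5 mm of travel, then solid. An orange ring 5 mm wide behind the ball sinks into the block as the nose goes in: half sunk (2 to 3 mm, 3 to 4.5 N) is right
- tip2 (a point): tip of stop2's steel ball nose when not pressed in (moves with the block, not with the spring), 55 mm ahead of the stop's origin, 21 mm above it. Spring: 1.5 N per mm, 5 mm of travel, then solid. An orange ring 5 mm wide behind the ball sinks into the block as the nose goes in: half sunk (2 to 3 mm, 3 to 4.5 N) is right
- tip3 (a point): tip of stop3's steel ball nose when not pressed in (moves with the block, not with the spring), 55 mm ahead of the stop's origin, 21 mm above it. Spring: 1.5 N per mm, 5 mm of travel, then solid. An orange ring 5 mm wide behind the ball sinks into the block as the nose goes in: half sunk (2 to 3 mm, 3 to 4.5 N) is right
- edge1 (a point): point on the casting's edge where the button for stop1 comes out, on the button's axis. The button's flat face stands 3 to 13 mm out from here towards the stop: a different, unmeasured amount for each button, to be found by feel
- edge2 (a point): point on the casting's edge where the button for stop2 comes out, on the button's axis. The button's flat face stands 3 to 13 mm out from here towards the stop: a different, unmeasured amount for each button, to be found by feel
- edge3 (a point): point on the casting's edge where the button for stop3 comes out, on the button's axis. The button's flat face stands 3 to 13 mm out from here towards the stop: a different, unmeasured amount for each button, to be found by feel
- tin: round steel screw tin, 56 mm across, 22 high, standing on the base plate's far right corner; bystander
- driver: teal and black cordless driver lying on its side, about 220 mm long; bystander
- screwdriver: red-handled screwdriver lying on the table; bystander
- drive: flat steel hard drive, 100 x 70 x 10 mm; bystander
- battery: flat black battery pack, 200 x 60 x 18 mm; bystander
- heatsink: finned heat sink on a copper foot, 70 x 50 x 23 mm; bystander
- pot: white plastic pot, 44 mm across, 45 high; bystander

How it is judged:
On the way, in this order (a step that is already met when the one before it is completed fails the run):
1. both blue long-edge stops bear on their buttons with 2 to 6 N (contact force between stop1 and casting between 2 and 6 N and contact force between stop2 and casting between 2 and 6 N), for 0.2 s.
2. the yellow short-edge stop bears on its button with 2 to 6 N (contact force between stop3 and casting between 2 and 6 N), for 0.2 s.
At the end, for the whole second after the job is handed in: All three stops stand with their spring noses bearing on their buttons, each with 2 to 6 N (nose pressed in about 1.3 to 4 mm) (all of step 1 and all of step 2); the robot touches nothing.
It fails at once if the left blue stop is driven against the casting with more than 10 N (contact force between stop1 and casting above 10 N).
It fails at once if the right blue stop is driven against the casting with more than 10 N (contact force between stop2 and casting above 10 N).
It fails at once if the yellow stop is driven against the casting with more than 10 N (contact force between stop3 and casting above 10 N).
It fails at once if a loose thing nearby (tin, driver, screwdriver, drive, battery, heat sink or pot) is moved by more than 20 mm (distance of any of tin, driver, screwdriver, drive, battery, heatsink, pot from where it was at the start of the episode above 0.02 m).
It also fails if it takes over 69 s, if anything falls off the work surface, if the arm or the gripper's body presses on something with over 40 N, if the wrist force passes 120 N, or if a joint passes its speed limit or range.

## Working session

There is one attempt and no reset: what is moved stays moved. The work goes in short steps, Python scripts to look and compute and a tool call to move; the robot and the scene stay as the last step left them, time stands still between calls to the robot, and variables do not carry over. Pictures are saved under pics/ and viewed, at most 10 in all, crops included, and the job is handed in when it is done.

Besides the shell and the picture viewer there is one more tool, called after "Request:" by a JSON object that holds its "op" and its "data". carry_out: Moves the arm, as the interface text tells. Its arguments: {"type":"object","properties":{"series":{"type":"array","items":{"type":"object","properties":{"offset":{"type":"array","items":{"type":"number"}},"rot":{"type":"array","items":{"type":"number"}},"claw":{"type":"number"}}}}},"required":["series"]}

```bash
mkdir -p pics; cat > h.py <<'E'
import numpy as np, cv2
from cell import manip, viewer
def ray(c,u,v,z):
    R=c["world_to_cam"];Rt=R[:3,:3].T;o=-Rt@R[:3,3]
    d=Rt@np.array([(u-c["cx"])/c["fx"],(v-c["cy"])/c["fy"],1]);return o+d*(z-o[2])/d[2]
def cloud(c):
    v,u=np.mgrid[0:480,0:640];d=c["depth"]
    p=np.stack([(u-c["cx"])/c["fx"]*d,(v-c["cy"])/c["fy"]*d,d],-1)
    R=c["world_to_cam"];return (p-R[:3,3])@R[:3,:3]
E
python3 - <<'E'
from h import *
import pickle
print(manip.get_state())
C={}
for n in("top","scene"):
    c=viewer.camera(n);C[n]=c;cv2.imwrite(f"pics/{n}0.png",c["img"]);print(n,c["fx"],c["world_to_cam"])
pickle.dump(C,open("c0.pkl","wb"))
E
```

```text
{'time': 0.0, 'joints': array([ 1.16110054,  0.32183518, -0.07005279,  1.45168484,  0.02261002,
        1.37078281, -0.05687256]), 'joint_vel': array([-0.00015261,  0.00072775, -0.00114164, -0.00103161, -0.00087561,
        0.00013769, -0.00076368]), 'tau': array([-1.37132411e-04, -4.91295326e+01, -4.04005805e-01, -3.12535429e+01,
       -6.38553291e-02,  4.36813734e-02,  1.99695760e-04]), 'position': array([ 0.26700036, -0.5920228 ,  0.22144841]), 'orientation': array([-9.26239904e-04,  9.77629920e-01,  2.10330251e-01, -2.59569160e-04]), 'force': array([-0.73038895,  0.27556016, -0.74337574]), 'wrist_torque': array([-0.04405422, -0.00717472,  0.02175379]), 'finger_force': 0.0, 'finger_gap': 0.9949018731816516}
top 618.7808793153224 [[ 2.51098040e-02 -9.99683905e-01  1.26019864e-03  1.62891748e-03]
 [-9.83622030e-01 -2.49313962e-02 -1.78510864e-01  5.59713792e-01]
 [ 1.78485856e-01  3.24281365e-03 -9.83937134e-01  1.39677112e+00]
 [ 0.00000000e+00  0.00000000e+00  0.00000000e+00  1.00000000e+00]]
scene 497.1148522493148 [[ 0.30316688  0.95274473 -0.01916546 -0.15962346]
 [ 0.6005131  -0.20662427 -0.77245739 -0.25148151]
 [-0.73991476  0.22267439 -0.63477733  1.59510423]
 [ 0.          0.          0.          1.        ]]
```

View pics/top0.png

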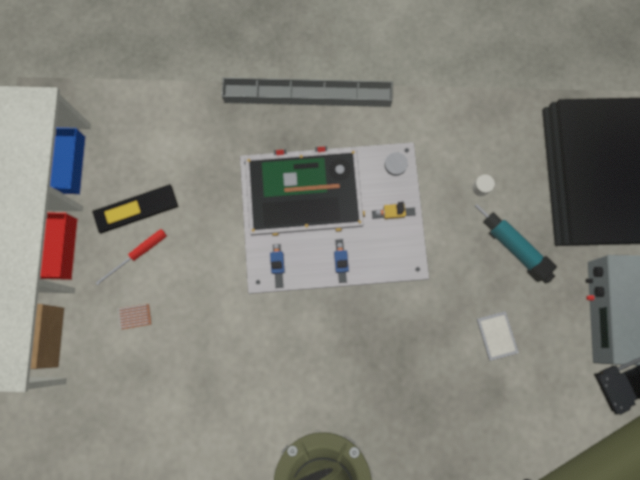

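View pics/scene0.png

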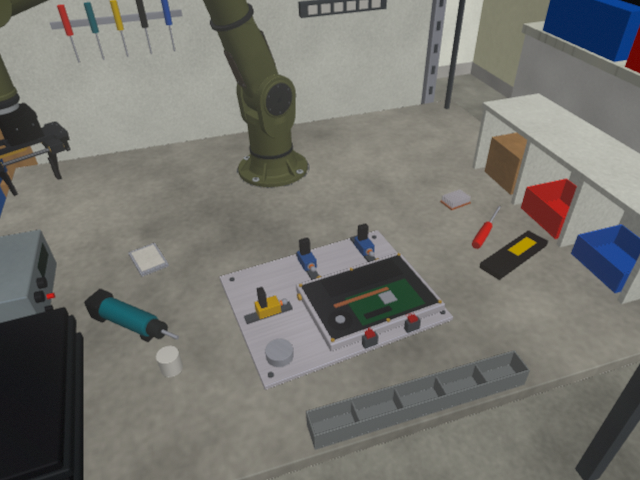

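The top view shows the blue stops at about (277,262) and (341,260), and the yellow stop at (397,211). The casting spans about (250-360, 152-233). The scene view shows all the posts standing free.

```bash
python3 - <<'E'
from h import *
import pickle
C=pickle.load(open("c0.pkl","rb"));c=C["top"];P=cloud(c)
hsv=cv2.cvtColor(c["img"],cv2.COLOR_BGR2HSV)
m=lambda lo,hi:cv2.inRange(hsv,np.array(lo),np.array(hi))
roi=np.zeros((480,640),np.uint8);roi[140:295,238:430]=255
blk={"blue":m((100,120,50),(125,255,255))&roi,"yel":m((18,120,90),(32,255,255))&roi}
for k,im in blk.items():
    im=cv2.morphologyEx(im,cv2.MORPH_CLOSE,np.ones((7,7)))
    for q in cv2.findContours(im,0,2)[0]:
        if cv2.contourArea(q)<60: continue
        w=np.array([ray(c,u,v,.046)[:2] for u,v in q[:,0]],np.float32)
        print(k,q[:,0].mean(0),cv2.minAreaRect(w))
# posts: high depth points
Z=P[...,2]; hi=((Z>.07)&(Z<.1)&(c["depth"]>0)).astype(np.uint8)*255&roi
n,l,s,ce=cv2.connectedComponentsWithStats(hi)
for i in range(1,n):
    if s[i,4]>8:
        p=P[l==i]; print("high",ce[i],s[i,4],p.mean(0),p.min(0),p.max(0))
# plate
pl=m((0,0,140),(180,60,255))&roi
q=max(cv2.findContours(cv2.morphologyEx(pl,cv2.MORPH_CLOSE,np.ones((15,15))),0,2)[0],key=cv2.contourArea)
w=np.array([ray(c,u,v,.012)[:2] for u,v in q[:,0]],np.float32);print("plate",cv2.minAreaRect(w),cv2.boxPoints(cv2.minAreaRect(w)))
ct=((Z>.030)&(Z<.06)).astype(np.uint8)*255&roi;ct=cv2.morphologyEx(ct,cv2.MORPH_CLOSE,np.ones((9,9)))
ct=cv2.morphologyEx(ct,cv2.MORPH_OPEN,np.ones((31,31)))
q=max(cv2.findContours(ct,0,2)[0],key=cv2.contourArea);w=np.array([ray(c,u,v,.044)[:2] for u,v in q[:,0]],np.float32)
print("cast",cv2.minAreaRect(w),cv2.boxPoints(cv2.minAreaRect(w)))
x0=cv2.resize(c["img"][195:295,240:430],None,fx=4,fy=4,interpolation=cv2.INTER_CUBIC);cv2.imwrite("pics/crop.png",x0)
E
```

```text
yel [396.5    211.1875] ((0.6222372055053711, -0.15733608603477478), (0.02902020327746868, 0.04741642624139786), 1.4557245969772339)
high [401.01315789 206.22368421] 76 [ 0.62509583 -0.16674124  0.08483359] [ 0.6135891  -0.1748006   0.07095168] [ 0.63863608 -0.15985196  0.09250338]
high [342.34722222 262.47222222] 72 [ 0.49109213 -0.03419737  0.08535651] [ 0.48391141 -0.04491224  0.07143964] [ 0.50001129 -0.02229267  0.09240169]
high [276.13513514 263.68918919] 74 [0.48458443 0.1155052  0.08493588] [0.47732882 0.10282619 0.07052527] [0.492866   0.12745289 0.09194314]
plate ((0.6155531406402588, -0.013858392834663391), (0.38016584515571594, 0.4718846380710602), 1.4637113809585571) [[ 0.41950536  0.21715151]
 [ 0.4315591  -0.2545792 ]
 [ 0.8116009  -0.2448683 ]
 [ 0.7995472   0.2268624 ]]
cast ((0.667495846748352, 0.059374138712882996), (0.19562631845474243, 0.26939526200294495), 5.764596939086914) [[ 0.5566481   0.1835661 ]
 [ 0.58370656 -0.08446682]
 [ 0.7783436  -0.06481782]
 [ 0.75128514  0.20321509]]
```

View pics/crop.png

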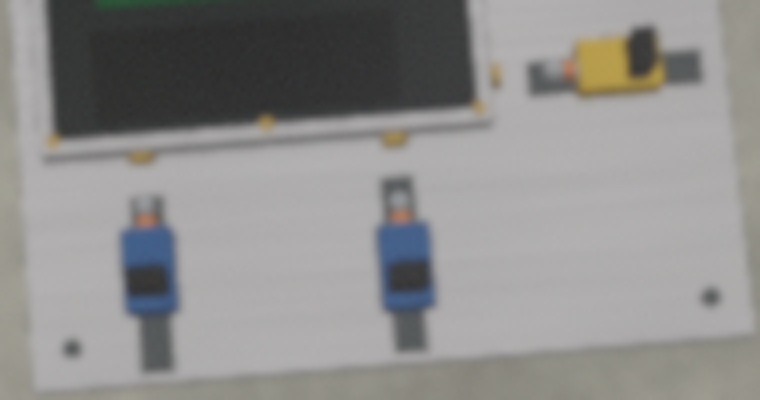

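The crop confirms that the noses have not reached the buttons. The casting yaw is about 0.1 rad, and the black posts sit at crop pixels (148,280), (408,275) and (643,50). I'll turn the tool to the fixture yaw with the fingers shut. The plan is to push stop 2 first, then stop 1, then stop 3.

Request:
{"op": "carry_out", "data": {"series": [{"offset": [0, 0, 0], "rot": [0, 0, 0.8], "claw": 0}, {"offset": [0, 0, 0], "rot": [0, 0, 0.8], "claw": 0}, {"offset": [0, 0, 0], "rot": [0, 0, 0.8], "claw": 0}, {"offset": [0, 0, 0], "rot": [0, 0, 0.7], "claw": 0}]}}

```text
time: 0.5
position: [0.2671, -0.5922, 0.2219]
orientation: [-0.0, 0.999, 0.048, -0.0]
force: [-0.3, -0.1, -0.1]
finger_gap: 0.722
finger_force: 0.0
```

```bash
cat >> h.py <<'E'
from scipy.spatial.transform import Rotation as Ro
def go(t):
    s=manip.get_state();q=s["orientation"];R=Ro.from_quat(np.r_[q[1:],q[0]])
    R=R.as_matrix();x=R[:,0];print("t",s["time"],"pos",s["position"].round(4),"yaw",np.arctan2(x[1],x[0]).round(3),"z",R[:,2].round(3),"F",s["force"].round(2))
    if t is not None: print("units",(R.T@(np.array(t)-s["position"])/.04).round(2))
E
python3 -c "
from h import *
go([.445,-.0385,.2])"
```

```text
t 0.5 pos [ 0.2671 -0.5922  0.2219] yaw 0.096 z [-0.001  0.001 -1.   ] F [-0.28 -0.08 -0.1 ]
units [  5.75 -13.35   0.56]
```

Request:
{"op": "carry_out", "data": {"series": [{"offset": [0.41, -0.95, 0], "rot": [0, 0, 0], "claw": 0}, {"offset": [0.41, -0.95, 0], "rot": [0, 0, 0], "claw": 0}, {"offset": [0.41, -0.95, 0], "rot": [0, 0, 0], "claw": 0}, {"offset": [0.41, -0.95, 0], "rot": [0, 0, 0], "claw": 0}, {"offset": [0.41, -0.95, 0], "rot": [0, 0, 0], "claw": 0}]}}

```text
time: 1.0
position: [0.3302, -0.3935, 0.2221]
orientation: [-0.0, 0.999, 0.05, -0.0]
force: [0.4, -0.3, 1.4]
finger_gap: 0.266
finger_force: 0.0
```

Request:
{"op": "carry_out", "data": {"series": [{"offset": [0.41, -0.95, 0], "rot": [0, 0, 0], "claw": 0}, {"offset": [0.41, -0.95, 0], "rot": [0, 0, 0], "claw": 0}, {"offset": [0.41, -0.95, 0], "rot": [0, 0, 0], "claw": 0}, {"offset": [0.41, -0.95, 0], "rot": [0, 0, 0], "claw": 0}, {"offset": [0.41, -0.95, 0], "rot": [0, 0, 0], "claw": 0}]}}

```text
time: 1.5
position: [0.3929, -0.1964, 0.2223]
orientation: [0.0, 0.999, 0.05, -0.0]
force: [0.6, -0.4, -0.2]
finger_gap: 0.009
finger_force: 0.0
```

Request:
{"op": "carry_out", "data": {"series": [{"offset": [0.41, -0.95, 0], "rot": [0, 0, 0], "claw": 0}, {"offset": [0.41, -0.95, 0], "rot": [0, 0, 0], "claw": 0}, {"offset": [0.41, -0.95, 0], "rot": [0, 0, 0], "claw": 0}, {"offset": [0.41, -0.95, 0], "rot": [0, 0, 0], "claw": 0}, {"offset": [0, 0, 0], "rot": [0, 0, 0], "claw": 0}]}}

```text
time: 2.0
position: [0.4441, -0.0341, 0.2227]
orientation: [-0.001, 0.999, 0.054, 0.0]
force: [-0.2, -0.5, -0.0]
finger_gap: 0.003
finger_force: 0.0
```

```bash
python3 - <<'E'
from h import *
go([.455,-.0375,.064])
c=viewer.camera("wrist");cv2.imwrite("pics/w1.png",c["img"])
print((c["world_to_cam"]@np.r_[manip.get_state()["position"],1]).round(3))
E
```

```text
t 2.0 pos [ 0.4441 -0.0341  0.2227] yaw 0.109 z [ 0.001  0.002 -1.   ] F [-0.18 -0.47 -0.03]
units [0.26 0.12 3.97]
[0.003 0.025 0.176 1.   ]
```

View pics/w1.png

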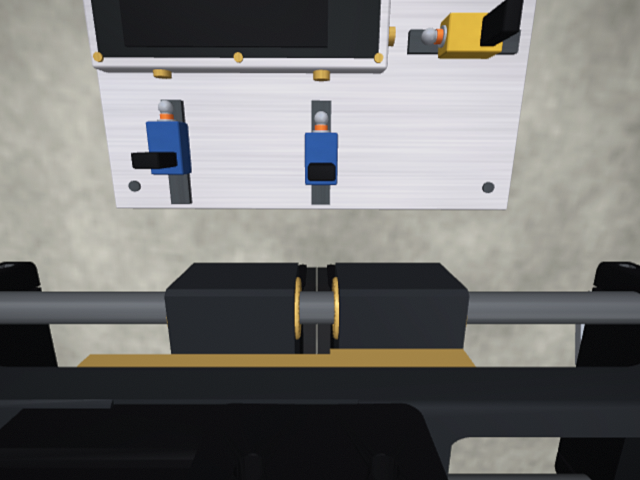

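The wrist view shows post tops at about (321,172), (152,160) and (503,20), and nose tips at (320,116), (165,104) and (428,36). The buttons are at (321,75), (162,73) and (392,36).

```bash
python3 - <<'E'
from h import *
c=viewer.camera("wrist");cv2.imwrite("pics/w2.png",c["img"]);print(c["fx"])
hsv=cv2.cvtColor(c["img"],cv2.COLOR_BGR2HSV)
for nm,u,v,z in[("post2front",321,163,.087),("post2back",321,180,.087),("tip2",320,111,.033),("but2",321,80,.033),("edge2",321,71,.044),("post1",150,160,.087),("tip1",165,100,.033),("but1",162,77,.033),("edge1",162,71,.044),("post3top",513,12,.087),("tip3",421,36,.033),("but3",396,36,.033),("blk3L",443,33,.046),("cL",98,68,.044),("cR",383,70,.044)]:
    print(nm,ray(c,u,v,z)[:2].round(4))
E
```

```text
344.3034947599643
post2front [ 0.4971 -0.0363]
post2back [ 0.4828 -0.0378]
tip2 [ 0.5437 -0.0309]
but2 [ 0.5714 -0.0288]
edge2 [ 0.5771 -0.0281]
post1 [0.4843 0.1085]
tip1 [0.5379 0.1185]
but1 [0.5582 0.1212]
edge1 [0.5618 0.1165]
post3top [ 0.6257 -0.1707]
tip3 [ 0.6184 -0.1165]
but3 [ 0.616  -0.0935]
blk3L [ 0.6189 -0.1323]
cL [0.5582 0.1745]
cR [ 0.5839 -0.0843]
```

Request:
{"op": "carry_out", "data": {"series": [{"offset": [0.26, 0.19, 0.8], "rot": [0, 0, 0], "claw": 0}, {"offset": [0, 0, 0.8], "rot": [0, 0, 0], "claw": 0}, {"offset": [0, 0, 0.8], "rot": [0, 0, 0], "claw": 0}, {"offset": [0, 0, 0.8], "rot": [0, 0, 0], "claw": 0}, {"offset": [0, 0, 0.85], "rot": [0, 0, 0], "claw": 0}]}}

```text
time: 2.6
position: [0.4537, -0.0491, 0.0592]
orientation: [0.001, 0.999, 0.048, -0.0]
force: [0.2, -0.1, 0.3]
finger_gap: 0.004
finger_force: 0.0
```

Request:
{"op": "carry_out", "data": {"series": [{"offset": [0, 0, 0], "rot": [0, 0, 0], "claw": 0}, {"offset": [0, 0, 0], "rot": [0, 0, 0], "claw": 0}, {"offset": [0, 0, 0], "rot": [0, 0, 0], "claw": 0}]}}

```text
time: 2.9
position: [0.4555, -0.0478, 0.0623]
orientation: [0.001, 0.999, 0.049, 0.001]
force: [0.5, 0.1, 0.5]
finger_gap: 0.004
finger_force: 0.0
```

```bash
python3 - <<'E'
from h import *
go([.490,-.0369,.062])
E
```

```text
t 2.9 pos [ 0.4555 -0.0478  0.0623] yaw 0.098 z [ 0.003 -0.001 -1.   ] F [0.52 0.05 0.48]
units [ 0.88 -0.19  0.01]
```

Request:
{"op": "carry_out", "data": {"series": [{"offset": [0.1, -0.19, 0], "rot": [0, 0, 0], "claw": 0}, {"offset": [0.1, 0, 0], "rot": [0, 0, 0], "claw": 0}, {"offset": [0.1, 0, 0], "rot": [0, 0, 0], "claw": 0}, {"offset": [0.1, 0, 0], "rot": [0, 0, 0], "claw": 0}, {"offset": [0.1, 0, 0], "rot": [0, 0, 0], "claw": 0}]}}

```text
time: 3.4
position: [0.473, -0.0375, 0.0606]
orientation: [0.0, 0.999, 0.05, -0.001]
force: [-9.4, -0.8, 7.1]
finger_gap: 0.006
finger_force: 4.5
```

Request:
{"op": "carry_out", "data": {"series": [{"offset": [0.05, 0, 0], "rot": [0, 0, 0], "claw": 0}, {"offset": [0.05, 0, 0], "rot": [0, 0, 0], "claw": 0}, {"offset": [0.05, 0, 0], "rot": [0, 0, 0], "claw": 0}, {"offset": [0.05, 0, 0], "rot": [0, 0, 0], "claw": 0}, {"offset": [0.05, 0, 0], "rot": [0, 0, 0], "claw": 0}]}}

```text
time: 3.9
position: [0.4793, -0.0368, 0.0596]
orientation: [0.0, 0.999, 0.049, -0.005]
force: [-11.1, -0.2, 7.6]
finger_gap: 0.004
finger_force: 5.1
```

```bash
python3 - <<'E'
from h import *
go(None)
c=viewer.camera("wrist");cv2.imwrite("pics/w3.png",c["img"]);go(None)
E
```

```text
t 3.9 pos [ 0.4793 -0.0368  0.0596] yaw 0.099 z [-0.009 -0.001 -1.   ] F [-11.07  -0.23   7.55]
t 3.95 pos [ 0.4796 -0.0368  0.0596] yaw 0.099 z [-0.009 -0.001 -1.   ] F [-8.47  0.21  6.26]
```

View pics/w3.png

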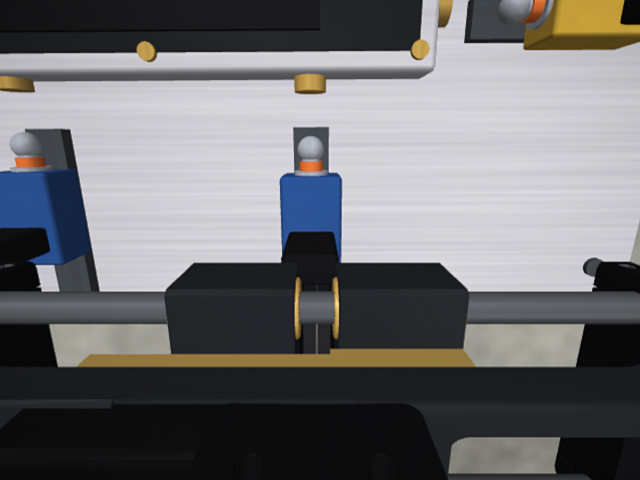

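The wrist view shows the finger bearing on post 2. The nose tip is at (310,137), the button face at (310,93), and the full orange ring is visible at rows 162-172.

```bash
cat >> h.py <<'E'
def sink(u0,u1,v0=60,v1=260,n="wrist",z=.033):
    c=viewer.camera(n);h=cv2.cvtColor(c["img"],cv2.COLOR_BGR2HSV)[v0:v1,u0:u1]
    for k,lo,hi in(("ring",(3,150,120),(14,255,255)),("brass",(15,120,80),(25,255,255)),("blue",(100,120,50),(125,255,255))):
        m=cv2.inRange(h,np.array(lo),np.array(hi));ys,xs=np.nonzero(m)
        if len(ys)<5: print(k,"none");continue
        x=int(np.median(xs));col=ys[abs(xs-x)<4];a,b=np.percentile(col,[1,99])+v0;u=x+u0
        print(k,"u",u,"v",a,b,"area",len(ys),"world",ray(c,u,a,z)[:2].round(4),ray(c,u,b,z)[:2].round(4))
E
python3 - <<'E'
from h import *
sink(280,342);go(None)
c=viewer.camera("wrist");print(ray(c,310,137,.033),ray(c,310,93.5,.033))
E
```

```text
ring u 310 v 162.0 170.0 area 202 world [ 0.538 -0.028] [ 0.5337 -0.0284]
brass u 309 v 75.0 91.0 area 502 world [ 0.581  -0.0234] [ 0.5734 -0.0241]
blue u 311 v 176.88 231.0 area 3647 world [ 0.5301 -0.0293] [ 0.4998 -0.0322]
t 4.0 pos [ 0.4796 -0.0368  0.0596] yaw 0.099 z [-0.009 -0.001 -1.   ] F [-9.33  0.09  5.39]
[ 0.55090263 -0.02677423  0.033     ] [ 0.57231803 -0.02474975  0.033     ]
```

Request:
{"op": "carry_out", "data": {"series": [{"offset": [0.06, 0, 0], "rot": [0, 0, 0], "claw": 0}, {"offset": [0.06, 0, 0], "rot": [0, 0, 0], "claw": 0}, {"offset": [0.06, 0, 0], "rot": [0, 0, 0], "claw": 0}, {"offset": [0.06, 0, 0], "rot": [0, 0, 0], "claw": 0}, {"offset": [0.06, 0, 0], "rot": [0, 0, 0], "claw": 0}]}}

```text
time: 4.55
position: [0.4912, -0.0356, 0.0595]
orientation: [0.0, 0.999, 0.049, -0.005]
force: [-10.3, -0.8, 6.6]
finger_gap: 0.008
finger_force: 5.1
```

Request:
{"op": "carry_out", "data": {"series": [{"offset": [0.03, 0, 0], "rot": [0, 0, 0], "claw": 0}, {"offset": [0.03, 0, 0], "rot": [0, 0, 0], "claw": 0}, {"offset": [0.03, 0, 0], "rot": [0, 0, 0], "claw": 0}, {"offset": [0.0, 0, 0], "rot": [0, 0, 0], "claw": 0}, {"offset": [0.0, 0, 0], "rot": [0, 0, 0], "claw": 0}]}}

```text
time: 5.05
position: [0.495, -0.0352, 0.0596]
orientation: [0.0, 0.999, 0.049, -0.004]
force: [-9.9, -0.9, 6.4]
finger_gap: 0.007
finger_force: 4.7
```

```bash
python3 - <<'E'
from h import *
go(None);sink(280,342);go(None)
E
```

```text
t 5.05 pos [ 0.495  -0.0352  0.0596] yaw 0.099 z [-0.009 -0.001 -1.   ] F [-9.93 -0.92  6.36]
ring u 310 v 162.0 170.0 area 203 world [ 0.5533 -0.0264] [ 0.5491 -0.0268]
brass u 310 v 109.0 124.0 area 457 world [ 0.5802 -0.0238] [ 0.5728 -0.0245]
blue u 311 v 177.0 231.0 area 3647 world [ 0.5454 -0.0277] [ 0.5151 -0.0306]
t 5.1 pos [ 0.495  -0.0352  0.0596] yaw 0.099 z [-0.009 -0.001 -1.   ] F [-9.16 -0.29  5.65]
```

Request:
{"op": "carry_out", "data": {"series": [{"offset": [0.025, 0, 0], "rot": [0, 0, 0], "claw": 0}, {"offset": [0.025, 0, 0], "rot": [0, 0, 0], "claw": 0}, {"offset": [0.025, 0, 0], "rot": [0, 0, 0], "claw": 0}, {"offset": [0.0, 0, 0], "rot": [0, 0, 0], "claw": 0}]}}

```text
time: 5.5
position: [0.4979, -0.0349, 0.0596]
orientation: [0.0, 0.999, 0.049, -0.005]
force: [-9.3, -0.3, 7.1]
finger_gap: 0.006
finger_force: 4.8
```

Request:
{"op": "carry_out", "data": {"series": [{"offset": [0.025, 0, 0], "rot": [0, 0, 0], "claw": 0}, {"offset": [0, 0, 0], "rot": [0, 0, 0], "claw": 0}, {"offset": [0.0, 0, 0], "rot": [0, 0, 0], "claw": 0}]}}

```text
time: 5.8
position: [0.4989, -0.0348, 0.0596]
orientation: [0.0, 0.999, 0.049, -0.005]
force: [-10.3, 0.4, 6.2]
finger_gap: 0.002
finger_force: 4.8
```

```bash
python3 - <<'E'
from h import *
go(None);sink(280,342);go(None)
E
```

```text
t 5.8 pos [ 0.4989 -0.0348  0.0596] yaw 0.099 z [-0.009 -0.001 -1.   ] F [-10.26   0.41   6.22]
ring u 310 v 162.0 170.0 area 198 world [ 0.5572 -0.026 ] [ 0.553  -0.0264]
brass u 310 v 117.0 131.0 area 424 world [ 0.5801 -0.0238] [ 0.5732 -0.0245]
blue u 311 v 177.0 231.0 area 3646 world [ 0.5493 -0.0273] [ 0.519  -0.0302]
t 5.85 pos [ 0.4989 -0.0348  0.0596] yaw 0.099 z [-0.009 -0.001 -1.   ] F [-9.68  0.06  5.81]
```

Request:
{"op": "carry_out", "data": {"series": [{"offset": [0.025, 0, 0], "rot": [0, 0, 0], "claw": 0}, {"offset": [0.025, 0, 0], "rot": [0, 0, 0], "claw": 0}, {"offset": [0.0, 0, 0], "rot": [0, 0, 0], "claw": 0}, {"offset": [0.0, 0, 0], "rot": [0, 0, 0], "claw": 0}]}}

```text
time: 6.25
position: [0.5008, -0.0346, 0.0595]
orientation: [0.0, 0.999, 0.049, -0.005]
force: [-9.4, -1.2, 6.6]
finger_gap: 0.006
finger_force: 4.8
```

```bash
python3 - <<'E'
from h import *
go(None);sink(280,342);go(None)
E
```

```text
t 6.25 pos [ 0.5008 -0.0346  0.0595] yaw 0.099 z [-0.009 -0.001 -1.   ] F [-9.42 -1.16  6.64]
ring u 311 v 163.0 170.0 area 184 world [ 0.5587 -0.0264] [ 0.555  -0.0267]
brass u 310 v 121.0 135.0 area 410 world [ 0.5801 -0.0238] [ 0.5731 -0.0244]
blue u 311 v 177.0 231.0 area 3645 world [ 0.5512 -0.0271] [ 0.521  -0.0299]
t 6.3 pos [ 0.5009 -0.0346  0.0596] yaw 0.099 z [-0.009 -0.001 -1.   ] F [-9.87 -0.34  6.74]
```

Request:
{"op": "carry_out", "data": {"series": [{"offset": [0.025, 0, 0], "rot": [0, 0, 0], "claw": 0}, {"offset": [0.0, 0, 0], "rot": [0, 0, 0], "claw": 0}, {"offset": [0.0, 0, 0], "rot": [0, 0, 0], "claw": 0}]}}

```text
time: 6.6
position: [0.5016, -0.0345, 0.0596]
orientation: [0.0, 0.999, 0.049, -0.005]
force: [-10.9, 0.4, 7.3]
finger_gap: 0.001
finger_force: 5.2
```

```bash
python3 - <<'E'
from h import *
go(None);sink(280,342);go(None)
E
```

```text
t 6.6 pos [ 0.5016 -0.0345  0.0596] yaw 0.099 z [-0.01  -0.001 -1.   ] F [-10.87   0.38   7.28]
ring u 311 v 164.0 170.0 area 159 world [ 0.5589 -0.0263] [ 0.5557 -0.0266]
brass u 310 v 123.0 136.01999999999998 area 409 world [ 0.5798 -0.0238] [ 0.5733 -0.0244]
blue u 311 v 176.0 231.0 area 3651 world [ 0.5525 -0.0269] [ 0.5217 -0.0299]
t 6.65 pos [ 0.5016 -0.0345  0.0596] yaw 0.099 z [-0.01  -0.001 -1.   ] F [-10.93  -0.13   7.86]
```

Request:
{"op": "carry_out", "data": {"series": [{"offset": [0.02, 0, 0], "rot": [0, 0, 0], "claw": 0}, {"offset": [0.02, 0, 0], "rot": [0, 0, 0], "claw": 0}, {"offset": [0.0, 0, 0], "rot": [0, 0, 0], "claw": 0}, {"offset": [0.0, 0, 0], "rot": [0, 0, 0], "claw": 0}]}}

```text
time: 7.05
position: [0.5026, -0.0344, 0.0595]
orientation: [0.0, 0.999, 0.049, -0.005]
force: [-12.2, -0.1, 9.2]
finger_gap: -0.0
finger_force: 6.0
```

```bash
python3 - <<'E'
from h import *
go(None);sink(280,342);go(None)
E
```

```text
t 7.05 pos [ 0.5026 -0.0344  0.0595] yaw 0.099 z [-0.011 -0.001 -1.   ] F [-12.17  -0.08   9.16]
ring u 310 v 166.0 170.0 area 116 world [ 0.5588 -0.0258] [ 0.5567 -0.026 ]
brass u 310 v 125.0 139.0 area 406 world [ 0.5799 -0.0238] [ 0.5728 -0.0245]
blue u 311 v 176.0 231.0 area 3655 world [ 0.5535 -0.0268] [ 0.5227 -0.0298]
t 7.1 pos [ 0.5026 -0.0344  0.0596] yaw 0.099 z [-0.011 -0.001 -1.   ] F [-12.12   0.05   8.02]
```

Request:
{"op": "carry_out", "data": {"series": [{"offset": [0.008, 0, 0], "rot": [0, 0, 0], "claw": 0}, {"offset": [0.0, 0, 0], "rot": [0, 0, 0], "claw": 0}, {"offset": [-0.15, 0, 0], "rot": [0, 0, 0], "claw": 0}, {"offset": [-0.5, 0, 0], "rot": [0, 0, 0], "claw": 0}, {"offset": [-0.8, 0, 0], "rot": [0, 0, 0], "claw": 0}]}}

```text
time: 7.6
position: [0.4512, -0.0393, 0.0607]
orientation: [-0.001, 0.999, 0.05, 0.001]
force: [-0.4, 0.2, 0.6]
finger_gap: 0.006
finger_force: 0.0
```

Request:
{"op": "carry_out", "data": {"series": [{"offset": [0, 0, -0.8], "rot": [0, 0, 0], "claw": 0}, {"offset": [0.0, -0.7, -0.7], "rot": [0, 0, 0], "claw": 0}, {"offset": [0, -1, 0], "rot": [0, 0, 0], "claw": 0}, {"offset": [0, -1, 0], "rot": [0, 0, 0], "claw": 0}, {"offset": [0, 0, 0], "rot": [0, 0, 0], "claw": 0}]}}

```text
time: 8.1
position: [0.4392, 0.0734, 0.1213]
orientation: [-0.001, 0.999, 0.054, 0.001]
force: [0.6, 0.3, -0.6]
finger_gap: 0.007
finger_force: 0.0
```

```bash
python3 - <<'E'
from h import *
go([.450,.110,.062])
c=viewer.camera("wrist");cv2.imwrite("pics/w4.png",c["img"])
E
```

```text
t 8.1 pos [0.4392 0.0734 0.1213] yaw 0.107 z [ 0.002  0.002 -1.   ] F [ 0.59  0.33 -0.63]
units [ 0.36 -0.88  1.49]
```

View pics/w4.png

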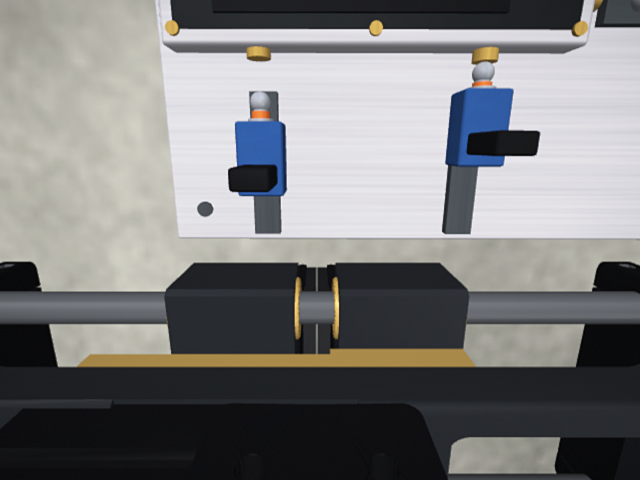

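Stop 2 now bears on its button at (484,58) with its ring partly sunk. Stop 1's post is at (250,178), its nose tip at (260,92) and its button face at (259,60).

Request:
{"op": "carry_out", "data": {"series": [{"offset": [0.1, -0.4, 0.3], "rot": [0, 0, 0], "claw": 0}, {"offset": [0.1, -0.4, 0.3], "rot": [0, 0, 0], "claw": 0}, {"offset": [0, 0, 0.45], "rot": [0, 0, 0], "claw": 0}, {"offset": [0, 0, 0.4], "rot": [0, 0, 0], "claw": 0}, {"offset": [0, 0, 0], "rot": [0, 0, 0], "claw": 0}]}}

```text
time: 8.65
position: [0.4425, 0.099, 0.0605]
orientation: [-0.0, 0.999, 0.049, -0.002]
force: [-0.4, -0.1, 0.1]
finger_gap: 0.008
finger_force: 0.0
```

```bash
python3 - <<'E'
from h import *
c=viewer.camera("wrist");
for k in range(2): viewer.camera("wrist")
go([.4845,.113,.06])
E
```

```text
t 8.8 pos [0.4447 0.0998 0.063 ] yaw 0.098 z [ 0.001  0.    -1.   ] F [-0.02 -0.57 -0.55]
units [ 1.02 -0.23  0.08]
```

Request:
{"op": "carry_out", "data": {"series": [{"offset": [0.1, -0.23, 0.07], "rot": [0, 0, 0], "claw": 0}, {"offset": [0.12, 0, 0], "rot": [0, 0, 0], "claw": 0}, {"offset": [0.12, 0, 0], "rot": [0, 0, 0], "claw": 0}, {"offset": [0.12, 0, 0], "rot": [0, 0, 0], "claw": 0}, {"offset": [0.1, 0, 0], "rot": [0, 0, 0], "claw": 0}]}}

```text
time: 9.3
position: [0.4662, 0.1114, 0.06]
orientation: [0.0, 0.999, 0.049, 0.0]
force: [-0.3, 0.5, -0.3]
finger_gap: 0.004
finger_force: 0.0
```

Request:
{"op": "carry_out", "data": {"series": [{"offset": [0.05, 0, 0], "rot": [0, 0, 0], "claw": 0}, {"offset": [0.05, 0, 0], "rot": [0, 0, 0], "claw": 0}, {"offset": [0.05, 0, 0], "rot": [0, 0, 0], "claw": 0}, {"offset": [0, 0, 0], "rot": [0, 0, 0], "claw": 0}, {"offset": [0, 0, 0], "rot": [0, 0, 0], "claw": 0}]}}

```text
time: 9.8
position: [0.4686, 0.1118, 0.059]
orientation: [0.001, 0.999, 0.05, -0.003]
force: [-7.6, -0.9, 4.5]
finger_gap: 0.008
finger_force: 3.6
```

```bash
python3 - <<'E'
from h import *
go(None);sink(270,350);go(None)
E
```

```text
t 9.8 pos [0.4686 0.1118 0.059 ] yaw 0.099 z [-0.006 -0.002 -1.   ] F [-7.57 -0.85  4.54]
ring u 308 v 162.0 171.0 area 210 world [0.5269 0.1217] [0.5221 0.1212]
brass u 308 v 85.0 97.0 area 386 world [0.5652 0.1253] [0.5595 0.1247]
blue u 309 v 177.0 232.0 area 3676 world [0.519  0.1204] [0.4882 0.1175]
t 9.85 pos [0.4686 0.1118 0.059 ] yaw 0.1 z [-0.006 -0.002 -1.   ] F [-7.66 -1.43  4.04]
```

Request:
{"op": "carry_out", "data": {"series": [{"offset": [0.07, 0, 0], "rot": [0, 0, 0], "claw": 0}, {"offset": [0.07, 0, 0], "rot": [0, 0, 0], "claw": 0}, {"offset": [0.07, 0, 0], "rot": [0, 0, 0], "claw": 0}, {"offset": [0.07, 0, 0], "rot": [0, 0, 0], "claw": 0}, {"offset": [0.07, 0, 0], "rot": [0, 0, 0], "claw": 0}]}}

```text
time: 10.35
position: [0.482, 0.1132, 0.0589]
orientation: [0.001, 0.999, 0.05, -0.004]
force: [-8.4, -0.1, 6.3]
finger_gap: 0.009
finger_force: 4.3
```

Request:
{"op": "carry_out", "data": {"series": [{"offset": [0.025, 0, 0], "rot": [0, 0, 0], "claw": 0}, {"offset": [0, 0, 0], "rot": [0, 0, 0], "claw": 0}, {"offset": [0, 0, 0], "rot": [0, 0, 0], "claw": 0}]}}

```text
time: 10.65
position: [0.4833, 0.1134, 0.059]
orientation: [0.001, 0.999, 0.05, -0.003]
force: [-7.6, -1.1, 5.7]
finger_gap: 0.004
finger_force: 3.8
```

```bash
python3 - <<'E'
from h import *
go(None);sink(270,350);go(None)
E
```

```text
t 10.65 pos [0.4833 0.1134 0.059 ] yaw 0.1 z [-0.006 -0.002 -1.   ] F [-7.57 -1.14  5.68]
ring u 309 v 162.0 171.0 area 214 world [0.5417 0.1227] [0.5369 0.1223]
brass u 308 v 117.0 128.0 area 326 world [0.5645 0.1254] [0.5591 0.1249]
blue u 309 v 177.0 232.0 area 3677 world [0.5337 0.122 ] [0.503  0.1191]
t 10.7 pos [0.4833 0.1134 0.059 ] yaw 0.1 z [-0.006 -0.002 -1.   ] F [-7.18 -2.12  5.2 ]
```

Request:
{"op": "carry_out", "data": {"series": [{"offset": [0.025, 0, 0], "rot": [0, 0, 0], "claw": 0}, {"offset": [0.025, 0, 0], "rot": [0, 0, 0], "claw": 0}, {"offset": [0.025, 0, 0], "rot": [0, 0, 0], "claw": 0}, {"offset": [0.0, 0, 0], "rot": [0, 0, 0], "claw": 0}, {"offset": [0, 0, 0], "rot": [0, 0, 0], "claw": 0}]}}

```text
time: 11.2
position: [0.4862, 0.1137, 0.059]
orientation: [0.001, 0.999, 0.05, -0.003]
force: [-8.4, -1.2, 5.0]
finger_gap: 0.004
finger_force: 4.0
```

```bash
python3 - <<'E'
from h import *
go(None);sink(270,350);go(None)
E
```

```text
t 11.2 pos [0.4862 0.1137 0.059 ] yaw 0.1 z [-0.007 -0.002 -1.   ] F [-8.37 -1.2   5.03]
ring u 308 v 162.0 171.0 area 207 world [0.5445 0.1236] [0.5397 0.1231]
brass u 308 v 123.0 134.0 area 317 world [0.5644 0.1254] [0.5589 0.1249]
blue u 309 v 177.0 232.0 area 3680 world [0.5366 0.1223] [0.5058 0.1194]
t 11.25 pos [0.4862 0.1137 0.059 ] yaw 0.1 z [-0.007 -0.002 -1.   ] F [-8.39 -1.05  5.58]
```

Request:
{"op": "carry_out", "data": {"series": [{"offset": [0.025, 0, 0], "rot": [0, 0, 0], "claw": 0}, {"offset": [0.0, 0, 0], "rot": [0, 0, 0], "claw": 0}, {"offset": [0, 0, 0], "rot": [0, 0, 0], "claw": 0}]}}

```text
time: 11.55
position: [0.4871, 0.1138, 0.0589]
orientation: [0.001, 0.999, 0.05, -0.004]
force: [-8.0, -1.5, 5.0]
finger_gap: 0.008
finger_force: 4.1
```

```bash
python3 - <<'E'
from h import *
go(None);sink(270,350);go(None)
E
```

```text
t 11.55 pos [0.4871 0.1138 0.0589] yaw 0.1 z [-0.007 -0.002 -1.   ] F [-7.98 -1.53  4.98]
ring u 308 v 163.0 171.0 area 185 world [0.5448 0.1236] [0.5406 0.1232]
brass u 308 v 125.0 135.23000000000002 area 307 world [0.5643 0.1254] [0.5591 0.1249]
blue u 309 v 177.0 232.0 area 3682 world [0.5375 0.1224] [0.5067 0.1195]
t 11.6 pos [0.4871 0.1138 0.059 ] yaw 0.1 z [-0.007 -0.002 -1.   ] F [-8.06 -1.46  5.08]
```

Request:
{"op": "carry_out", "data": {"series": [{"offset": [0.02, 0, 0], "rot": [0, 0, 0], "claw": 0}, {"offset": [0.02, 0, 0], "rot": [0, 0, 0], "claw": 0}, {"offset": [0.01, 0, 0], "rot": [0, 0, 0], "claw": 0}, {"offset": [0, 0, 0], "rot": [0, 0, 0], "claw": 0}, {"offset": [0, 0, 0], "rot": [0, 0, 0], "claw": 0}]}}

```text
time: 12.1
position: [0.4884, 0.1139, 0.0589]
orientation: [0.001, 0.999, 0.05, -0.004]
force: [-10.3, -1.8, 7.3]
finger_gap: 0.004
finger_force: 5.1
```

```bash
python3 - <<'E'
from h import *
go(None);sink(270,350);go(None)
E
```

```text
t 12.1 pos [0.4884 0.1139 0.0589] yaw 0.1 z [-0.008 -0.002 -1.   ] F [-10.34  -1.78   7.26]
ring u 308 v 165.0 170.0 area 132 world [0.5451 0.1236] [0.5424 0.1234]
brass u 308 v 128.0 138.0 area 313 world [0.5641 0.1254] [0.559  0.1249]
blue u 309 v 177.0 232.0 area 3685 world [0.5388 0.1225] [0.508  0.1196]
t 12.15 pos [0.4884 0.1139 0.059 ] yaw 0.1 z [-0.008 -0.002 -1.   ] F [-10.09  -1.13   7.19]
```

Request:
{"op": "carry_out", "data": {"series": [{"offset": [0.012, 0, 0], "rot": [0, 0, 0], "claw": 0}, {"offset": [0.0, 0, 0], "rot": [0, 0, 0], "claw": 0}, {"offset": [-0.15, 0, 0], "rot": [0, 0, 0], "claw": 0}, {"offset": [-0.5, 0, 0], "rot": [0, 0, 0], "claw": 0}, {"offset": [-0.5, 0, 0], "rot": [0, 0, 0], "claw": 0}]}}

```text
time: 12.65
position: [0.447, 0.1101, 0.0597]
orientation: [-0.0, 0.999, 0.05, 0.0]
force: [-0.5, 0.1, -0.3]
finger_gap: 0.004
finger_force: 0.0
```

Request:
{"op": "carry_out", "data": {"series": [{"offset": [0, 0, -0.7], "rot": [0, 0, 0], "claw": 0}, {"offset": [0.0, 0.3, -0.7], "rot": [0, 0, 0], "claw": 0}, {"offset": [0, 0.6, -0.7], "rot": [0, 0, 0], "claw": 0}, {"offset": [0, 0.8, 0], "rot": [0, 0, 0], "claw": 0}, {"offset": [0, 0, 0], "rot": [0, 0, 0], "claw": 0}]}}

```text
time: 13.15
position: [0.4551, 0.0375, 0.1447]
orientation: [0.001, 0.999, 0.046, 0.002]
force: [0.4, -0.5, -0.4]
finger_gap: 0.01
finger_force: 0.0
```

```bash
python3 - <<'E'
from h import *
go([.6282,-.216,.12])
c=viewer.camera("wrist");cv2.imwrite("pics/w5.png",c["img"])
E
```

```text
t 13.15 pos [0.4551 0.0375 0.1447] yaw 0.093 z [ 0.003 -0.003 -1.   ] F [ 0.35 -0.52 -0.41]
units [3.72 6.71 0.65]
```

View pics/w5.png

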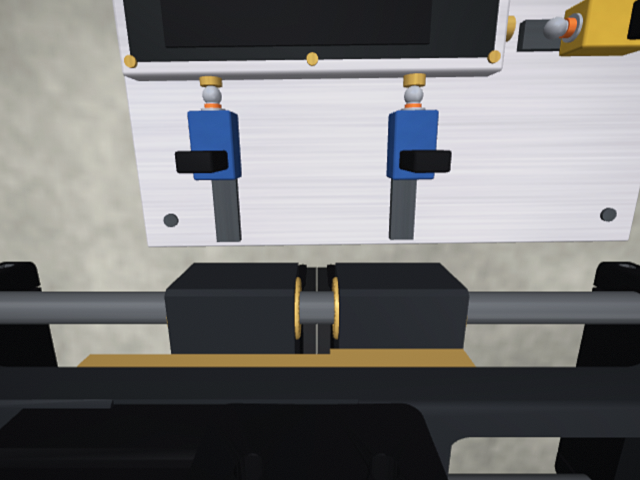

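Both blue noses bear on their buttons at (210,85) and (414,83), with half rings showing. Next I go to the yellow stop and turn the tool a quarter turn.

Request:
{"op": "carry_out", "data": {"series": [{"offset": [0.46, 0.84, 0], "rot": [0, 0, 0], "claw": 0}, {"offset": [0.46, 0.84, 0], "rot": [0, 0, 0], "claw": 0}, {"offset": [0.46, 0.84, 0], "rot": [0, 0, 0], "claw": 0}, {"offset": [0.46, 0.84, 0], "rot": [0, 0, 0], "claw": 0}, {"offset": [0.46, 0.84, 0], "rot": [0, 0, 0], "claw": 0}]}}

```text
time: 13.7
position: [0.5629, -0.1157, 0.1432]
orientation: [-0.0, 0.999, 0.05, 0.0]
force: [-0.1, 0.9, 0.4]
finger_gap: 0.006
finger_force: 0.0
```

Request:
{"op": "carry_out", "data": {"series": [{"offset": [0.46, 0.84, 0], "rot": [0, 0, 0], "claw": 0}, {"offset": [0.46, 0.84, 0], "rot": [0, 0, 0], "claw": 0}, {"offset": [0.46, 0.84, 0], "rot": [0, 0, 0], "claw": 0}, {"offset": [0, 0, 0], "rot": [0, 0, -1], "claw": 0}, {"offset": [0, 0, 0], "rot": [0, 0, -1], "claw": 0}]}}

```text
time: 14.2
position: [0.6274, -0.2106, 0.1424]
orientation: [-0.001, 0.988, 0.155, -0.0]
force: [-0.4, 0.8, -0.2]
finger_gap: 0.009
finger_force: 0.0
```

Request:
{"op": "carry_out", "data": {"series": [{"offset": [0, 0, 0], "rot": [0, 0, -1], "claw": 0}, {"offset": [0, 0, 0], "rot": [0, 0, -1], "claw": 0}, {"offset": [0, 0, 0], "rot": [0, 0, -1], "claw": 0}, {"offset": [0, 0, 0], "rot": [0, 0, -1], "claw": 0}, {"offset": [0, 0, 0], "rot": [0, 0, -1], "claw": 0}]}}

```text
time: 14.7
position: [0.6272, -0.209, 0.1431]
orientation: [-0.001, 0.913, 0.407, 0.0]
force: [0.1, 0.3, -0.0]
finger_gap: 0.009
finger_force: 0.0
```

Request:
{"op": "carry_out", "data": {"series": [{"offset": [0, 0, 0], "rot": [0, 0, -1], "claw": 0}, {"offset": [0, 0, 0], "rot": [0, 0, -1], "claw": 0}, {"offset": [0, 0, 0], "rot": [0, 0, -1], "claw": 0}, {"offset": [0, 0, 0], "rot": [0, 0, -1], "claw": 0}, {"offset": [0, 0, 0], "rot": [0, 0, -1], "claw": 0}]}}

```text
time: 15.2
position: [0.6273, -0.2091, 0.1432]
orientation: [-0.0, 0.777, 0.629, 0.0]
force: [0.7, 0.2, 0.5]
finger_gap: 0.004
finger_force: 0.0
```

Request:
{"op": "carry_out", "data": {"series": [{"offset": [0, 0, 0], "rot": [0, 0, -1], "claw": 0}, {"offset": [0, 0, 0], "rot": [0, 0, -1], "claw": 0}, {"offset": [0, 0, 0], "rot": [0, 0, -1], "claw": 0}, {"offset": [0, 0, 0], "rot": [0, 0, 0], "claw": 0}, {"offset": [0, 0, 0], "rot": [0, 0, 0], "claw": 0}]}}

```text
time: 15.7
position: [0.6271, -0.2097, 0.1434]
orientation: [-0.0, 0.672, 0.741, 0.0]
force: [-0.1, 0.4, -0.9]
finger_gap: 0.003
finger_force: 0.0
```

```bash
python3 - <<'E'
from h import *
go([.6275,-.209,.062]);print(manip.get_state()["joints"].round(2))
c=viewer.camera("wrist");cv2.imwrite("pics/w6.png",c["img"])
E
```

```text
t 15.7 pos [ 0.6271 -0.2097  0.1434] yaw 1.668 z [ 0.     0.001 -1.   ] F [-0.12  0.37 -0.93]
units [0.02 0.01 2.03]
[ 0.87  0.51 -0.79  1.5   0.37  1.29  0.13]
```

View pics/w6.png

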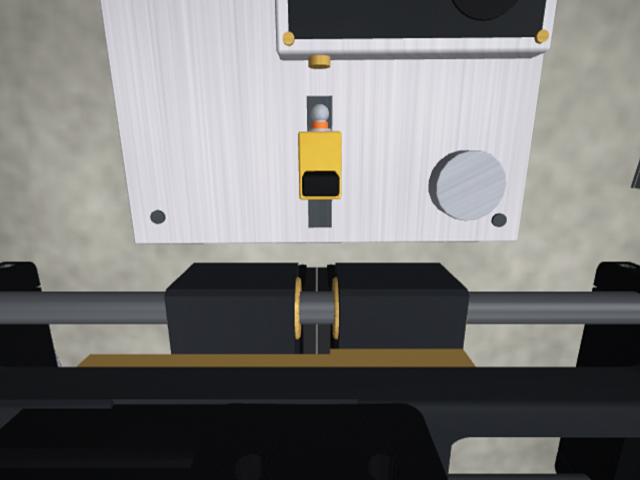

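The yellow post at (320,184) is straight ahead of the fingers. Its button is at (319,62), and the tin at (468,185) is well clear.

Request:
{"op": "carry_out", "data": {"series": [{"offset": [0, 0, 0.5], "rot": [0, 0, 0], "claw": 0}, {"offset": [0, 0, 0.5], "rot": [0, 0, 0], "claw": 0}, {"offset": [0, 0, 0.5], "rot": [0, 0, 0], "claw": 0}, {"offset": [0, 0, 0.55], "rot": [0, 0, 0], "claw": 0}, {"offset": [0, 0, 0], "rot": [0, 0, 0], "claw": 0}]}}

```text
time: 16.25
position: [0.6245, -0.21, 0.0584]
orientation: [-0.003, 0.672, 0.741, -0.001]
force: [-0.2, -0.2, -0.2]
finger_gap: 0.006
finger_force: 0.0
```

Request:
{"op": "carry_out", "data": {"series": [{"offset": [0.1, 0, 0], "rot": [0, 0, 0], "claw": 0}, {"offset": [0.1, 0, 0], "rot": [0, 0, 0], "claw": 0}, {"offset": [0.1, 0, 0], "rot": [0, 0, 0], "claw": 0}, {"offset": [0.1, 0, 0], "rot": [0, 0, 0], "claw": 0}, {"offset": [0.1, 0, 0], "rot": [0, 0, 0], "claw": 0}]}}

```text
time: 16.75
position: [0.6252, -0.1903, 0.0624]
orientation: [0.0, 0.671, 0.741, 0.0]
force: [-0.3, -0.3, -0.7]
finger_gap: -0.001
finger_force: 0.0
```

Request:
{"op": "carry_out", "data": {"series": [{"offset": [0.05, 0, 0], "rot": [0, 0, 0], "claw": 0}, {"offset": [0.05, 0, 0], "rot": [0, 0, 0], "claw": 0}, {"offset": [0.05, 0, 0], "rot": [0, 0, 0], "claw": 0}, {"offset": [0, 0, 0], "rot": [0, 0, 0], "claw": 0}, {"offset": [0, 0, 0], "rot": [0, 0, 0], "claw": 0}]}}

```text
time: 17.25
position: [0.6242, -0.1849, 0.0617]
orientation: [0.0, 0.671, 0.741, -0.0]
force: [0.3, -0.2, 0.3]
finger_gap: 0.004
finger_force: 0.0
```

```bash
python3 - <<'E'
from h import *
go(None);sink(280,342,60,172);go(None)
E
```

```text
t 17.25 pos [ 0.6242 -0.1849  0.0617] yaw 1.67 z [-0. -0. -1.] F [ 0.29 -0.17  0.35]
ring u 322 v 161.0 169.0 area 201 world [ 0.621  -0.1253] [ 0.6215 -0.1296]
brass u 321 v 68.0 85.0 area 491 world [ 0.6157 -0.0789] [ 0.6165 -0.087 ]
blue none
t 17.3 pos [ 0.6242 -0.185   0.0617] yaw 1.67 z [-0. -0. -1.] F [-0.72 -0.04  0.39]
```

Request:
{"op": "carry_out", "data": {"series": [{"offset": [0.04, 0, 0], "rot": [0, 0, 0], "claw": 0}, {"offset": [0.08, 0, 0], "rot": [0, 0, 0], "claw": 0}, {"offset": [0.08, 0, 0], "rot": [0, 0, 0], "claw": 0}, {"offset": [0.08, 0, 0], "rot": [0, 0, 0], "claw": 0}, {"offset": [0.08, 0, 0], "rot": [0, 0, 0], "claw": 0}]}}

```text
time: 17.8
position: [0.6232, -0.1764, 0.0618]
orientation: [0.003, 0.673, 0.74, -0.002]
force: [3.0, -9.2, -2.6]
finger_gap: 0.006
finger_force: 4.7
```

Request:
{"op": "carry_out", "data": {"series": [{"offset": [0.06, 0, 0], "rot": [0, 0, 0], "claw": 0}, {"offset": [0.04, 0, 0], "rot": [0, 0, 0], "claw": 0}, {"offset": [0, 0, 0], "rot": [0, 0, 0], "claw": 0}, {"offset": [0, 0, 0], "rot": [0, 0, 0], "claw": 0}]}}

```text
time: 18.2
position: [0.6228, -0.1719, 0.0618]
orientation: [0.003, 0.672, 0.74, -0.002]
force: [1.9, -8.2, -2.5]
finger_gap: 0.005
finger_force: 4.2
```

```bash
python3 - <<'E'
from h import *
go(None);sink(280,342,60,172);go(None)
E
```

```text
t 18.2 pos [ 0.6228 -0.1719  0.0618] yaw 1.667 z [ 0.002 -0.006 -1.   ] F [ 1.88 -8.25 -2.51]
ring u 322 v 162.0 170.0 area 201 world [ 0.6198 -0.113 ] [ 0.6203 -0.1173]
brass u 318 v 96.0 110.0 area 488 world [ 0.6144 -0.0797] [ 0.6151 -0.0866]
blue none
t 18.25 pos [ 0.6227 -0.1719  0.0618] yaw 1.667 z [ 0.001 -0.006 -1.   ] F [ 2.27 -8.05 -1.75]
```

Request:
{"op": "carry_out", "data": {"series": [{"offset": [0.05, 0, 0], "rot": [0, 0, 0], "claw": 0}, {"offset": [0.05, 0, 0], "rot": [0, 0, 0], "claw": 0}, {"offset": [0.05, 0, 0], "rot": [0, 0, 0], "claw": 0}, {"offset": [0.05, 0, 0], "rot": [0, 0, 0], "claw": 0}, {"offset": [0, 0, 0], "rot": [0, 0, 0], "claw": 0}]}}

```text
time: 18.75
position: [0.6219, -0.164, 0.0618]
orientation: [0.003, 0.672, 0.74, -0.002]
force: [1.6, -8.0, -1.9]
finger_gap: 0.002
finger_force: 4.2
```

```bash
python3 - <<'E'
from h import *
go(None);sink(280,342,60,172);go(None)
E
```

```text
t 18.75 pos [ 0.6219 -0.164   0.0618] yaw 1.667 z [ 0.001 -0.007 -1.   ] F [ 1.57 -8.03 -1.88]
ring u 322 v 162.0 170.0 area 201 world [ 0.619  -0.1051] [ 0.6194 -0.1094]
brass u 318 v 113.0 125.0 area 447 world [ 0.6144 -0.0801] [ 0.6149 -0.0861]
blue none
t 18.8 pos [ 0.6219 -0.164   0.0618] yaw 1.667 z [ 0.001 -0.006 -1.   ] F [ 2.08 -8.26 -2.18]
```

Request:
{"op": "carry_out", "data": {"series": [{"offset": [0.025, 0, 0], "rot": [0, 0, 0], "claw": 0}, {"offset": [0.025, 0, 0], "rot": [0, 0, 0], "claw": 0}, {"offset": [0.025, 0, 0], "rot": [0, 0, 0], "claw": 0}, {"offset": [0.025, 0, 0], "rot": [0, 0, 0], "claw": 0}, {"offset": [0, 0, 0], "rot": [0, 0, 0], "claw": 0}]}}

```text
time: 19.3
position: [0.6215, -0.1603, 0.0618]
orientation: [0.003, 0.673, 0.74, -0.002]
force: [2.5, -8.9, -1.7]
finger_gap: 0.006
finger_force: 4.4
```

```bash
python3 - <<'E'
from h import *
go(None);sink(280,342,60,172);go(None)
E
```

```text
t 19.3 pos [ 0.6215 -0.1603  0.0618] yaw 1.666 z [ 0.001 -0.007 -1.   ] F [ 2.5  -8.92 -1.69]
ring u 321 v 162.0 170.0 area 196 world [ 0.6181 -0.1015] [ 0.6185 -0.1058]
brass u 318 v 121.0 132.0 area 427 world [ 0.6144 -0.0804] [ 0.6149 -0.086 ]
blue none
t 19.35 pos [ 0.6215 -0.1603  0.0618] yaw 1.666 z [ 0.001 -0.007 -1.   ] F [ 1.89 -8.5  -1.36]
```

Request:
{"op": "carry_out", "data": {"series": [{"offset": [0.025, 0, 0], "rot": [0, 0, 0], "claw": 0}, {"offset": [0, 0, 0], "rot": [0, 0, 0], "claw": 0}, {"offset": [0, 0, 0], "rot": [0, 0, 0], "claw": 0}]}}

```text
time: 19.65
position: [0.6215, -0.1594, 0.0618]
orientation: [0.003, 0.673, 0.74, -0.002]
force: [1.9, -8.2, -2.6]
finger_gap: 0.004
finger_force: 4.4
```

```bash
python3 - <<'E'
from h import *
go(None);sink(280,342,60,172);go(None)
E
```

```text
t 19.65 pos [ 0.6215 -0.1594  0.0618] yaw 1.666 z [ 0.001 -0.007 -1.   ] F [ 1.87 -8.23 -2.63]
ring u 321 v 162.0 170.0 area 194 world [ 0.618  -0.1005] [ 0.6184 -0.1048]
brass u 318 v 123.0 134.0 area 425 world [ 0.6144 -0.0805] [ 0.6149 -0.0861]
blue none
t 19.7 pos [ 0.6214 -0.1594  0.0618] yaw 1.666 z [ 0.001 -0.007 -1.   ] F [ 2.43 -8.82 -2.18]
```

Request:
{"op": "carry_out", "data": {"series": [{"offset": [0.025, 0, 0], "rot": [0, 0, 0], "claw": 0}, {"offset": [0, 0, 0], "rot": [0, 0, 0], "claw": 0}, {"offset": [0, 0, 0], "rot": [0, 0, 0], "claw": 0}]}}

```text
time: 20.0
position: [0.6213, -0.1585, 0.0618]
orientation: [0.003, 0.673, 0.74, -0.002]
force: [1.2, -8.7, -1.4]
finger_gap: 0.006
finger_force: 4.6
```

```bash
python3 - <<'E'
from h import *
go(None);sink(280,342,60,172);go(None)
E
```

```text
t 20.0 pos [ 0.6213 -0.1585  0.0618] yaw 1.666 z [ 0.001 -0.007 -1.   ] F [ 1.18 -8.67 -1.43]
ring u 321 v 163.0 170.0 area 177 world [ 0.6179 -0.1002] [ 0.6183 -0.104 ]
brass u 318 v 125.0 136.0 area 424 world [ 0.6144 -0.0807] [ 0.6149 -0.0863]
blue none
t 20.05 pos [ 0.6214 -0.1585  0.0618] yaw 1.666 z [ 0.001 -0.007 -1.   ] F [ 2.11 -9.43 -2.28]
```

Request:
{"op": "carry_out", "data": {"series": [{"offset": [0.02, 0, 0], "rot": [0, 0, 0], "claw": 0}, {"offset": [0, 0, 0], "rot": [0, 0, 0], "claw": 0}, {"offset": [0, 0, 0], "rot": [0, 0, 0], "claw": 0}]}}

```text
time: 20.35
position: [0.6213, -0.1581, 0.0618]
orientation: [0.003, 0.673, 0.74, -0.002]
force: [2.7, -10.1, -1.8]
finger_gap: 0.003
finger_force: 4.8
```

```bash
python3 - <<'E'
from h import *
go(None);sink(280,342,60,172);go(None)
E
```

```text
t 20.35 pos [ 0.6213 -0.1581  0.0618] yaw 1.666 z [ 0.002 -0.007 -1.   ] F [  2.67 -10.06  -1.77]
ring u 321 v 163.0 170.0 area 167 world [ 0.6179 -0.0999] [ 0.6183 -0.1036]
brass u 318 v 125.0 137.0 area 422 world [ 0.6144 -0.0803] [ 0.615  -0.0864]
blue none
t 20.4 pos [ 0.6213 -0.1581  0.0618] yaw 1.666 z [ 0.001 -0.007 -1.   ] F [ 2.3  -9.34 -1.66]
```

Request:
{"op": "carry_out", "data": {"series": [{"offset": [0.02, 0, 0], "rot": [0, 0, 0], "claw": 0}, {"offset": [0.02, 0, 0], "rot": [0, 0, 0], "claw": 0}, {"offset": [0.02, 0, 0], "rot": [0, 0, 0], "claw": 0}, {"offset": [0, 0, 0], "rot": [0, 0, 0], "claw": 0}, {"offset": [0, 0, 0], "rot": [0, 0, 0], "claw": 0}]}}

```text
time: 20.9
position: [0.6211, -0.1569, 0.0618]
orientation: [0.004, 0.673, 0.74, -0.003]
force: [2.3, -11.1, -1.9]
finger_gap: 0.006
finger_force: 5.7
```

```bash
python3 - <<'E'
from h import *
go(None);sink(280,342,60,172);go(None)
E
```

```text
t 20.9 pos [ 0.6211 -0.1569  0.0618] yaw 1.665 z [ 0.002 -0.009 -1.   ] F [  2.26 -11.11  -1.93]
ring u 321 v 165.0 170.0 area 118 world [ 0.6179 -0.0997] [ 0.6182 -0.1024]
brass u 317 v 128.0 139.0 area 420 world [ 0.6139 -0.0806] [ 0.6145 -0.0863]
blue none
t 20.95 pos [ 0.6212 -0.1569  0.0618] yaw 1.665 z [ 0.002 -0.009 -1.   ] F [  1.84 -10.97  -2.95]
```

Request:
{"op": "carry_out", "data": {"series": [{"offset": [0.018, 0, 0], "rot": [0, 0, 0], "claw": 0}, {"offset": [0, 0, 0], "rot": [0, 0, 0], "claw": 0}, {"offset": [0, 0, 0], "rot": [0, 0, 0], "claw": 0}, {"offset": [-0.2, 0, 0], "rot": [0, 0, 0], "claw": 0}, {"offset": [-0.6, 0, 0], "rot": [0, 0, 0], "claw": 0}]}}

```text
time: 21.45
position: [0.6241, -0.177, 0.0621]
orientation: [-0.001, 0.67, 0.743, 0.001]
force: [1.0, -0.6, 0.2]
finger_gap: 0.004
finger_force: 0.0
```

Request:
{"op": "carry_out", "data": {"series": [{"offset": [-0.6, 0, 0], "rot": [0, 0, 0], "claw": 0}, {"offset": [0, 0, -0.7], "rot": [0, 0, 0], "claw": 0}, {"offset": [0, 0, -0.8], "rot": [0, 0, 0], "claw": 0}, {"offset": [0, 0, -0.8], "rot": [0, 0, 0], "claw": 0}, {"offset": [0, 0, 0], "rot": [0, 0, 0], "claw": 0}]}}

```text
time: 21.95
position: [0.6293, -0.2037, 0.1591]
orientation: [0.003, 0.671, 0.741, 0.002]
force: [0.3, 0.3, 0.0]
finger_gap: 0.007
finger_force: 0.0
```

```bash
python3 - <<'E'
from h import *
go(None)
c=viewer.camera("wrist");t=viewer.camera("top")
a=c["img"][0:270];b=cv2.resize(t["img"][170:280,240:430],None,fx=3.37,fy=2.7)
cv2.imwrite("pics/end.png",np.vstack([a,b[:, :640] if b.shape[1]>=640 else cv2.copyMakeBorder(b,0,0,0,640-b.shape[1],0)]))
E
```

```text
t 21.95 pos [ 0.6293 -0.2037  0.1591] yaw 1.671 z [ 0.008 -0.001 -1.   ] F [0.31 0.27 0.02]
```

View pics/end.png

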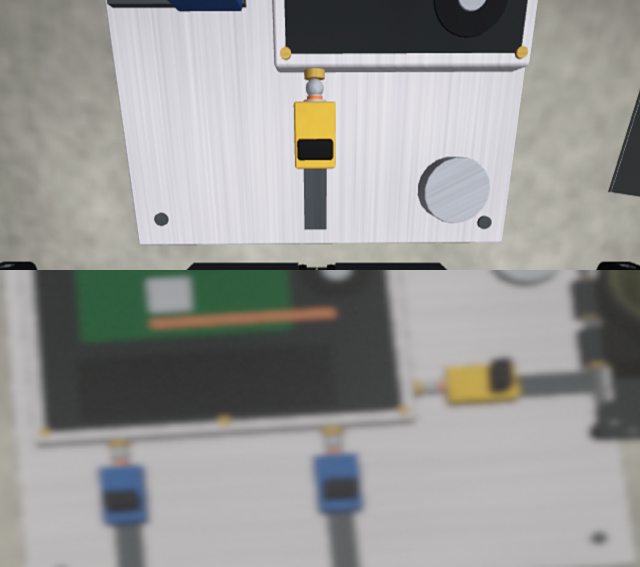

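All three noses bear on their buttons: yellow at (315,80) in the wrist view, blue at (120,450) and (333,440) in the top view. The arm is clear of everything, so I'm handing in.

```bash
python3 -c "
from h import *
print(manip.finish_job())"
```

```text
the job is handed in; nothing more can be done
None
```

All three stops are set on their buttons, both blue ones first and then the yellow, each nose sunk about 2 to 2.5 mm by my estimate; the arm is clear and the job is handed in at about 22 s (no verdict was returned).

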